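Snap the lid onto the food box

TASK

Close the steel food box for storage: pick the lid up by its grip, set it squarely on the box so that it lies fully down on the rim with its four snap tabs still standing up, then press the tabs down one after another, each time going on to the next tab round the rim, until all four have snapped flat. Leave the box standing about where it is and do not disturb the other things on the table.

Things in the scene. Friction and masses are not known exactly. Their poses are not given: they have to be found in the camera images.
- food_box: Open rectangular steel food box with two potatoes in it, standing loose on the table (0.9 kg). Walls 148 (x) x 198 (y) mm outside, 4 mm thick, so the mouth is 140 x 190 mm; outward rim flange 164 x 214 mm, 5 mm thick; 85 mm high. Origin at the centre of its underside; z up, y along its long side. The box and the lid may swap places on the table between runs.
- box_mouth (a point): Centre of the box's mouth, in the plane of the rim's top face, 85 mm above the box's underside; axes as the box.
- lid_grip (a point): Centre of the bridge grip of the loose plastic lid (0.22 kg), which lies right way up on the table. The grip is a straight bar 76 mm long along the lid's x, 14 mm wide (y), 14 mm high, on a post at each end; its centre is 32 mm above the lid plate's top face and 48 mm above the lid's underside. Lid fully on the box: this point is 38 mm above the rim, 123 mm above the box's underside. z up.
- lid_plate (a point): Centre of the lid plate's top face; plate 164 (x) x 214 (y) x 6 mm, y along its long side, z up. Under the plate a round-edged locating ridge, 134 x 184 mm outside and 10 mm deep, drops into the box's mouth with 3 mm play on each side until the plate rests on the rim. The lid fits either way round. A snap tab is hinged at the middle of each of its four edges.
- tab_far_pad (a point): Press point on the snap tab at the lid's +x long edge: on the tab's top face, 18 mm out from the hinge, mid-width. Tab 28 mm long, 40 wide, 4 thick, hinged along its inner edge 20 mm in from the lid's edge; up, it slants outward. Snapped down it lies flat: this point is then (+80, 0) mm in lid x, y from the grip's centre and 28 mm below it (10 mm lower than when up).
- tab_left_pad (a point): Press point on the snap tab at the lid's +y short edge: on the tab's top face, 18 mm out from the hinge, mid-width. Tab 28 mm long, 40 wide, 4 thick, hinged along its inner edge 20 mm in from the lid's edge; up, it slants outward. Snapped down it lies flat: this point is then (0, +105) mm in lid x, y from the grip's centre and 28 mm below it (10 mm lower than when up).
- tab_near_pad (a point): Press point on the snap tab at the lid's -x long edge: on the tab's top face, 18 mm out from the hinge, mid-width. Tab 28 mm long, 40 wide, 4 thick, hinged along its inner edge 20 mm in from the lid's edge; up, it slants outward. Snapped down it lies flat: this point is then (-80, 0) mm in lid x, y from the grip's centre and 28 mm below it (10 mm lower than when up).
- tab_right_pad (a point): Press point on the snap tab at the lid's -y short edge: on the tab's top face, 18 mm out from the hinge, mid-width. Tab 28 mm long, 40 wide, 4 thick, hinged along its inner edge 20 mm in from the lid's edge; up, it slants outward. Snapped down it lies flat: this point is then (0, -105) mm in lid x, y from the grip's centre and 28 mm below it (10 mm lower than when up).
- tab_far (a joint): Angle of that tab: 0 = standing up 0.6 rad (34 degrees), 0.6 = pressed flat and engaged. Over-centre spring: it takes 2 to 3 N on the pad to start it, beyond about 0.35 it snaps down by itself and stays; below about 0.25 it springs back up.
- tab_left (a joint): Angle of that tab: 0 = standing up 0.6 rad (34 degrees), 0.6 = pressed flat and engaged. Over-centre spring: it takes 2 to 3 N on the pad to start it, beyond about 0.35 it snaps down by itself and stays; below about 0.25 it springs back up.
- tab_near (a joint): Angle of that tab: 0 = standing up 0.6 rad (34 degrees), 0.6 = pressed flat and engaged. Over-centre spring: it takes 2 to 3 N on the pad to start it, beyond about 0.35 it snaps down by itself and stays; below about 0.25 it springs back up.
- tab_right (a joint): Angle of that tab: 0 = standing up 0.6 rad (34 degrees), 0.6 = pressed flat and engaged. Over-centre spring: it takes 2 to 3 N on the pad to start it, beyond about 0.35 it snaps down by itself and stays; below about 0.25 it springs back up.
- shaker: Glass shaker with a domed grey top, 44 mm wide, 90 mm high, a bystander at the back of the table; origin at the centre of its underside.
- spice_jar: Small round spice jar with a red cap, 45 mm wide, 106 mm high, a bystander at the back of the table; origin at the centre of its underside.
- garlic: Garlic bulb, 60 mm, a bystander at the back of the table; origin at the centre of its underside.
- tin: Short food tin, 76 mm wide, 58 mm high, a bystander at the back of the table; origin at the centre of its underside.

How it is judged:
By the outcome, as a careful person would: the job done as asked, in the order asked, and still so for the second after the job is handed in, with the robot touching nothing.
It also fails if it takes over 61 s, if anything falls off the work surface, if the arm or the gripper's body presses on something with over 40 N, if the wrist force passes 120 N, or if a joint passes its speed limit or range.

ROBOT

A 6-joint arm with a two-finger parallel gripper is mounted at the origin on a cart in front of the work surface, level with it; the furniture and walls round the work are solid. World frame = base frame: x ahead of the robot, y to its left, z up, the work surface at z = 0. Lengths are in m, angles in degrees, forces in N, time in s.
With the tool pointing down it reaches from about 0.325 to 0.85 m from the base axis. Payload 4.4 kg.
Tool frame: the origin (TCP) lies where the fingers leave the gripper's body, on its centre line; the fingertips stand 97 mm ahead of it and the grasp point (between the pads) lies 78 mm ahead of it (r.hold_point_z is the distance from the TCP to the grasp point, in m); z points along the fingers, y is the line along which they close (so a half turn about z gives the same grasp; the last joint's range is limited). The gripper opens to 94 mm and grips with 3 to 60 N. Pads are 16 mm wide; open, the fingers measure 119 mm over their backs; the gripper's body (75 mm by 177 mm) begins 78 mm behind the grasp point.
Start: joints at [-77.493, 11.837, 88.321, -0, 79.842, -8.623], TCP at [0.207, -0.536, 0.303] pointing down, gripper open.
Joint ranges: [-156.59, 156.59], [-49.26, 127.26], [12.9, 141.05], [-63.56, 243.56], [4.71, 150.69], [-161.64, 161.64]. Speed limits (degrees/s): [159.86, 159.86, 180, 180, 180, 180].

INTERFACE

Orientations are given as a 3x3 rotation matrix whose columns are the frame's x, y, z axes.
In Python, from bench import r gives the robot as it stands.
- The arm moves only by the tool servo_tool, never from a script. Its argument "rows" is text: rows parted by semicolons, each of 4 numbers parted by spaces: the shift along the tool's x, y, z in mm, then the turn about the tool's z in degrees. In form: dx dy dz turn; .... A call has 1 to 5 rows; each row is the pose to reach, as a shift and turn from the pose commanded when the call began, along the tool's axes at that moment; what a row does not reach only later rows make up. A row lasts 1/12 s, in which the tool goes at most 41.7 mm and 7.16 degrees, less where a joint would pass 70% of its speed; a pose out of reach is approached as far as the arm can. A call with a gripper value outside its range is refused whole. "jaw" is the opening, from 0 (shut) to 1 (fully open), set as the call begins (left out, the last holds). The fingers move at their own pace and stop on an object; "newtons" is the grip in N (left out, the last holds). Time passes only in rows, so rows that repeat a pose let the fingers close. It gives the time, the measured TCP pose, the force, the opening and the grip force at its end, in the units of the state.
- r.observe(): the state, without advancing time (a new reading comes with each control period).
- r.capture(name): name is "scene" or "top"; returns a dict with "img" (384x512x3 uint8, red, green, blue), "fov_y" (degrees; the focal length in pixels is half the picture's height over the tangent of half this angle, whatever the lens; pixels are square), "cx", "cy" (the principal point, pixels), "rvec" (rotation vector, rad) and "tvec" (3), from world to camera coordinates, as OpenCV has them. Camera axes: x right, y down, z forward; pixel columns grow to the right and rows downward; lengths in m; the calibration is good to about 2 mm. A picture is of the moment at which its call begins. There is no depth.
- r.finish_job(): hands the job in; it is judged then, once.
The state is a dict: "time_s": time; "joint_pos": joint angles; "joint_vel": joint speeds; "joint_efforts": joint torques, N m; "ee_pos": TCP position; "tool_rot": TCP orientation; "force": force on the tool from outside, world axes, zero at the start; "moment": the same for the moment, N m; "finger_gap": finger opening in m; "grasp_force": force on a finger pad.
Only numpy, scipy, OpenCV 4.12 (cv2) and the standard library are available. Lean on these libraries where they do the work, as an engineer would, in place of code of your own. Each camera call takes 0.05 s, during which the arm holds its last target. There are 200 camera calls.

## Working session

There is one attempt and no reset: what is moved stays moved. The work goes in short steps, Python scripts to look and compute and a tool call to move; the robot and the scene stay as the last step left them, time stands still between calls to the robot, and variables do not carry over. Pictures are saved under pics/ and viewed, at most 10 in all, crops included, and the job is handed in when it is done.

Besides the shell and the picture viewer there is one more tool, called after "Call:" in YAML: its name, and indented under it one key for each argument. servo_tool: Moves the arm, as the interface text tells. Its arguments: {"type":"object","properties":{"rows":{"type":"string"},"jaw":{"type":"number"},"newtons":{"type":"number"}},"required":["rows"]}

```bash
mkdir -p pics; ls; python3 - <<'E'
from bench import r
import cv2,numpy as np
s=r.observe();print(s)
a=[]
for n in("scene","top"):
    c=r.capture(n);print(n,c['fov_y'],c['cx'],c['cy'],c['rvec'],c['tvec'])
    np.savez(f'pics/{n}0.npz',**c)
    cv2.imwrite(f'pics/{n}0.png',cv2.resize(c['img'][:,:,::-1],(768,576),interpolation=cv2.INTER_CUBIC))
E
```

```text
pics
{'time_s': 0.0, 'joint_pos': array([-7.74923726e+01,  1.18856539e+01,  8.84026229e+01, -1.96646684e-04,
        7.98390371e+01, -8.62452326e+00]), 'joint_vel': array([ 0.03805451,  0.02025889,  0.03316766, -0.01933585,  0.10727526,
        0.14014319]), 'joint_efforts': array([-2.57977408e-04, -3.70879483e+01, -2.81416315e+01,  6.98445621e-02,
        3.62646114e-02, -1.66630175e-04]), 'ee_pos': array([ 0.20714951, -0.53578206,  0.30149464]), 'tool_rot': array([[ 9.32751242e-01,  3.60520300e-01, -4.84525631e-04],
       [ 3.60520474e-01, -9.32748779e-01,  2.16857868e-03],
       [ 3.29875943e-04, -2.19742586e-03, -9.99997531e-01]]), 'force': array([-0.51126538,  0.24640593, -0.98363812]), 'moment': array([-0.02259689, -0.02313077,  0.03695275]), 'grasp_force': 0.0, 'finger_gap': 0.09362229600694365}
scene 50.90737149848477 257.81317773304977 189.46282278261054 [ 1.16698381 -2.10143404  1.12739026] [0.37697651 0.31112605 1.06619535]
top 52.50911579366433 250.22861994412943 189.94641364618798 [ 2.16602907 -2.14375159  0.15953406] [0.06341845 0.60126397 1.14210841]
```

View pics/top0.png

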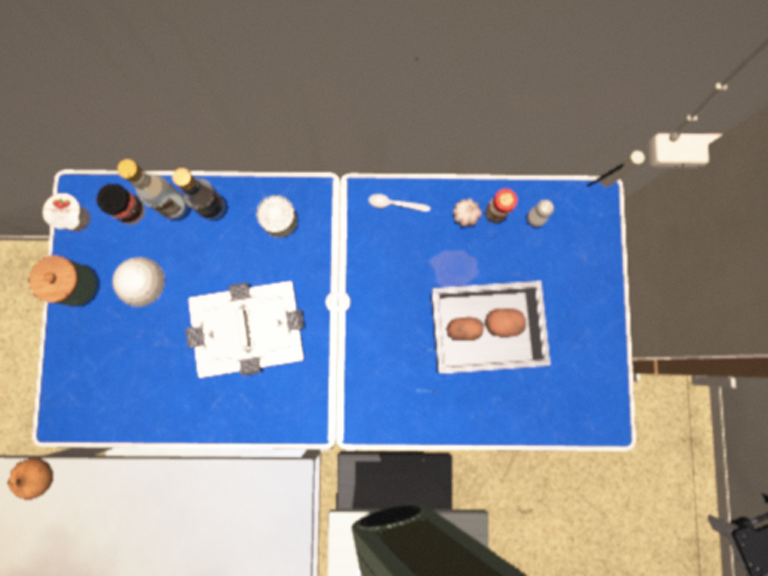

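View pics/scene0.png

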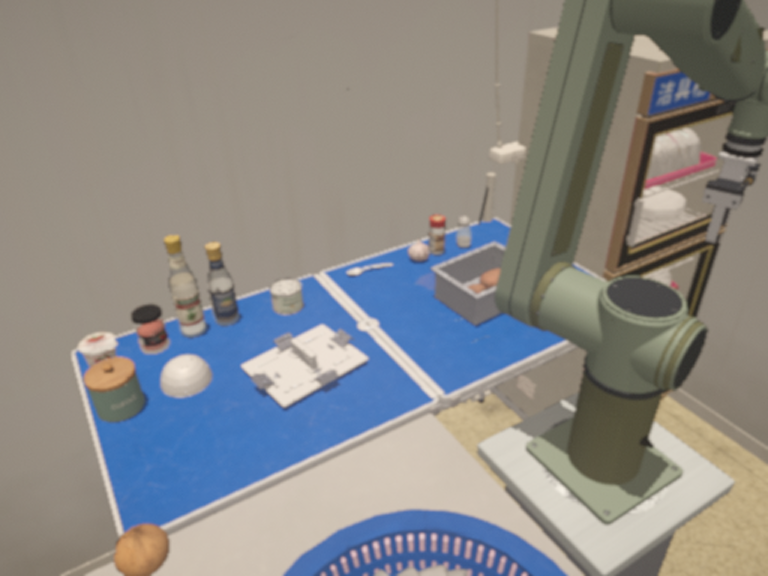

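```bash
cat > h.py <<'E'
import cv2,numpy as np
def cam(c):
    f=192/np.tan(np.radians(float(c['fov_y'])/2)); K=np.array([[f,0,c['cx']],[0,f,c['cy']],[0,0,1]],float)
    return K,cv2.Rodrigues(np.asarray(c['rvec'],float))[0],np.asarray(c['tvec'],float).ravel()
def unproj(c,uv,z):
    K,R,t=cam(c);d=R.T@np.linalg.solve(K,[uv[0],uv[1],1]);o=-R.T@t
    return o+d*(z-o[2])/d[2]
def proj(c,P):
    K,R,t=cam(c);return cv2.projectPoints(np.array(P,float).reshape(-1,3),np.asarray(c['rvec'],float),t,K,None)[0].reshape(-1,2)
def rect(c,z,cx,cy,half=.16,s=2000):
    # rectified: row down = -x, col right = -y
    n=int(2*half*s)
    K,R,t=cam(c)
    j,i=np.meshgrid(np.arange(n),np.arange(n))
    P=np.stack([cx+half-i/s,cy+half-j/s,np.full(i.shape,z)],-1)
    q=(P@R.T+t)@K.T
    q=(q[...,:2]/q[...,2:]).astype(np.float32)
    return cv2.remap(c['img'],q[...,0],q[...,1],cv2.INTER_CUBIC)
E
python3 - <<'E'
from h import *
c=dict(np.load('pics/top0.npz'))
L=[(188,297),(295,282),(303,361),(199,377)];B=[(432,288),(541,281),(549,365),(438,373)]
out=[]
for n,Q,z in(('lid',L,.016),('box',B,.085)):
    P=np.array([unproj(c,np.array(q)/1.5,z) for q in Q]);m=P.mean(0)
    print(n,P.round(3).tolist(),m,[np.linalg.norm(P[i]-P[i-1]).round(3) for i in range(4)],np.degrees(np.arctan2(*(P[0]-P[1])[[1,0]]))-90)
    im=rect(c,z,round(m[0],2),round(m[1],2),.14,1400);out.append(im);print(im.shape,m.round(2))
cv2.imwrite('pics/rect.png',np.hstack(out)[:,:,::-1])
E
```

```text
lid [[0.575, 0.454, 0.016], [0.608, 0.236, 0.016], [0.446, 0.215, 0.016], [0.412, 0.424, 0.016]] [0.51047612 0.33208832 0.016     ] [np.float64(0.165), np.float64(0.221), np.float64(0.163), np.float64(0.212)] 8.731107365458683
(392, 392, 3) [0.51 0.33 0.02]
box [[0.59, -0.041, 0.085], [0.606, -0.254, 0.085], [0.443, -0.265, 0.085], [0.426, -0.051, 0.085]] [ 0.51605222 -0.15278102  0.085     ] [np.float64(0.164), np.float64(0.214), np.float64(0.163), np.float64(0.214)] 4.331666352723985
(392, 392, 3) [ 0.52 -0.15  0.08]
```

View pics/rect.png

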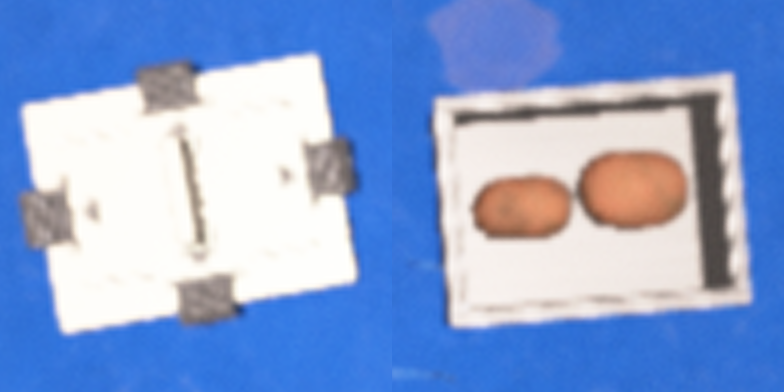

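```bash
cat >> h.py <<'E'
from scipy.optimize import minimize
from scipy.ndimage import map_coordinates
def fit(c,z,x,y,yaw,w=.164,l=.214,tabs=True):
    im=rect(c,z,x,y,.16,2000).astype(float);sat=(im[...,2]-im[...,0])
    g=cv2.GaussianBlur(np.clip(1-sat/ max(np.percentile(sat,90),1),0,1),(0,0),2)
    def edge(p):
        a=np.radians(p[2]);ca,sa=np.cos(a),np.sin(a);o=[]
        for sx,sy in((1,0),(-1,0),(0,1),(0,-1)):
            L=(l if sx else w)/2-.008
            t=np.r_[np.linspace(-L,-.034 if tabs else -.003,40),np.linspace(.034 if tabs else .003,L,40)]
            for d,k in((-.004,1),(.004,-1)):
                X=sx*(w/2+d)+(t if sy else 0);Y=sy*(l/2+d)+(t if sx else 0)
                wx=x+p[0]/1e3+ca*X-sa*Y;wy=y+p[1]/1e3+sa*X+ca*Y
                o.append(k*map_coordinates(g,[(x+.16-wx)*2000,(y+.16-wy)*2000],order=1,mode='nearest').mean())
        return -sum(o)
    # two-sided offset: maximise inside-outside over several offsets
    f=minimize(edge,[0,0,yaw],method='Nelder-Mead',options=dict(initial_simplex=[[0,0,yaw],[4,0,yaw],[0,4,yaw],[0,0,yaw+3]]))
    return x+f.x[0]/1e3,y+f.x[1]/1e3,f.x[2],-f.fun
E
python3 - <<'E'
from h import *
for n in('top','scene'):
    c=dict(np.load(f'pics/{n}0.npz'))
    print(n,'lid',fit(c,.016,.510,.332,8.),'plate mid z13',fit(c,.013,.510,.332,8.)[:3]);print('box',fit(c,.085,.516,-.153,4.3,tabs=False))
from bench import r
c=dict(np.load('pics/top0.npz'))
x,y,a,_=fit(c,.016,.51,.332,8.)
a=np.radians(a);ux=np.array([np.cos(a),np.sin(a),0])
print(proj(c,[np.array([x,y,.055])+k*ux for k in(-.038,0,.038)])*1.5)
s=r.observe();print(np.degrees(np.arctan2(s['tool_rot'][1,0],s['tool_rot'][0,0])))
E
```

```text
top lid (np.float64(0.5120180739896274), np.float64(0.33449972291248076), np.float64(10.056128786061002), np.float64(3.0093973642602356)) plate mid z13 (np.float64(0.5121966134304464), np.float64(0.33509405615868115), np.float64(10.053326022995911))
box (np.float64(0.5165211740686542), np.float64(-0.15171211071765894), np.float64(4.6892685205992395), np.float64(2.980044037000907))
scene lid (np.float64(0.5157413742162481), np.float64(0.33804160509465164), np.float64(10.051144532428514), np.float64(1.7015772860794627)) plate mid z13 (np.float64(0.5046185194368875), np.float64(0.33701058786653315), np.float64(9.94151755611259))
box (np.float64(0.5183752555263793), np.float64(-0.14967833888995996), np.float64(4.269059074248691), np.float64(0.7351455553587429))
[[243.66041818 345.88285776]
 [241.06458318 326.83709069]
 [238.49143353 307.95776709]]
21.132006041687976
```

Call:
servo_tool:
  rows: "26 -30.5 0 0; 52 -61 0 0; 78 -91.5 0 0; 104 -122 0 0; 130 -152.5 0 0"
  jaw: 1

```text
time_s: 0.52
ee_pos: [0.2736, -0.3452, 0.302]
tool_rot: [[0.933, 0.36, -0.0], [0.36, -0.933, 0.001], [0.0, -0.001, -1.0]]
force: [0.7, -0.0, 0.4]
finger_gap: 0.094
grasp_force: 0.0
```

Call:
servo_tool:
  rows: "26 -30.5 0 0; 52 -61 0 0; 78 -91.5 0 0; 104 -122 0 0; 130 -152.5 0 0"

```text
time_s: 0.93
ee_pos: [0.3397, -0.1561, 0.3024]
tool_rot: [[0.933, 0.36, 0.0], [0.36, -0.933, 0.0], [0.0, -0.0, -1.0]]
force: [0.8, -0.4, 0.1]
finger_gap: 0.0941
grasp_force: 0.0
```

Call:
servo_tool:
  rows: "26 -30.5 0 0; 52 -61 0 0; 78 -91.5 0 0; 104 -122 0 0; 130 -152.5 0 0"

```text
time_s: 1.35
ee_pos: [0.406, 0.0331, 0.3025]
tool_rot: [[0.933, 0.361, 0.0], [0.361, -0.933, -0.0], [0.0, 0.0, -1.0]]
force: [0.9, -1.6, -0.1]
finger_gap: 0.0944
grasp_force: 0.0
```

Call:
servo_tool:
  rows: "26 -30.5 0 0; 52 -61 0 0; 78 -91.5 0 0; 104 -122 0 4; 130 -152.5 0 11"

```text
time_s: 1.77
ee_pos: [0.4719, 0.2211, 0.3021]
tool_rot: [[0.984, 0.177, -0.001], [0.177, -0.984, -0.0], [-0.001, 0.0, -1.0]]
force: [0.0, -0.6, -1.0]
finger_gap: 0.0939
grasp_force: 0.0
```

```bash
cat > go.py <<'E'
import sys,numpy as np
from bench import r
# usage: x y z(TCP) yaw -> remaining in tool axes (mm, deg)
s=r.observe();R=s['tool_rot'];p=s['ee_pos']
x,y,z,w=map(float,sys.argv[1:5])
print('t',round(s['time_s'],2),'p',p.round(4),'yaw',np.degrees(np.arctan2(R[1,0],R[0,0])).round(2),'tilt',R[:2,2].round(4),'F',s['force'].round(2),'gap',round(s['finger_gap'],4),'J',s['joint_pos'].round(0))
print('rem',(R.T@(np.array([x,y,z])-p)*1e3).round(1),'turn',round(float(np.degrees(np.arctan2(R[1,0],R[0,0]))-w),2))
E
python3 go.py .5125 .335 .2 10.05
```

```text
t 1.77 p [0.4719 0.2211 0.3021] yaw 10.18 tilt [-0.0008 -0.0003] F [ 0.01 -0.55 -0.99] gap 0.0939 J [16.  5. 96. -0. 79. 95.]
rem [  60.2 -105.   102.1] turn 0.13
```

Call:
servo_tool:
  rows: "15 -26 25 0; 30 -52 50 0; 45 -79 75 0; 60 -105 100 0; 60 -105 100 0"

```text
time_s: 2.18
ee_pos: [0.5093, 0.3353, 0.1938]
tool_rot: [[0.983, 0.183, -0.012], [0.183, -0.983, -0.004], [-0.013, 0.002, -1.0]]
force: [-2.1, -2.7, -0.5]
finger_gap: 0.094
grasp_force: 0.0
```

```bash
python3 go.py .5125 .335 .126 10.05; python3 - <<'E'
from bench import r
from h import *
c=r.capture('scene');K,R,t=cam(c)
u=proj(c,[[.5125,.335,.06]])[0];print(u,proj(c,[[.5125-.038*.985,.335-.038*.174,.055],[.5125+.038*.985,.335+.038*.174,.055]]))
x,y=u.astype(int);im=c['img'][max(y-70,0):y+60,max(0,x-80):x+80];print(x-80,y-70)
cv2.imwrite('pics/s1.png',cv2.resize(im[:,:,::-1],None,fx=4,fy=4,interpolation=cv2.INTER_CUBIC))
E
```

```text
t 2.18 p [0.5093 0.3353 0.1938] yaw 10.56 tilt [-0.0121 -0.0039] F [-2.11 -2.65 -0.46] gap 0.094 J [ 25.  22.  88.   0.  70. 105.]
rem [ 3.9  0.8 67.8] turn 0.51
[201.25450261 229.77420999] [[208.48065866 236.76875923]
 [194.59711902 225.50069677]]
121 159
```

View pics/s1.png

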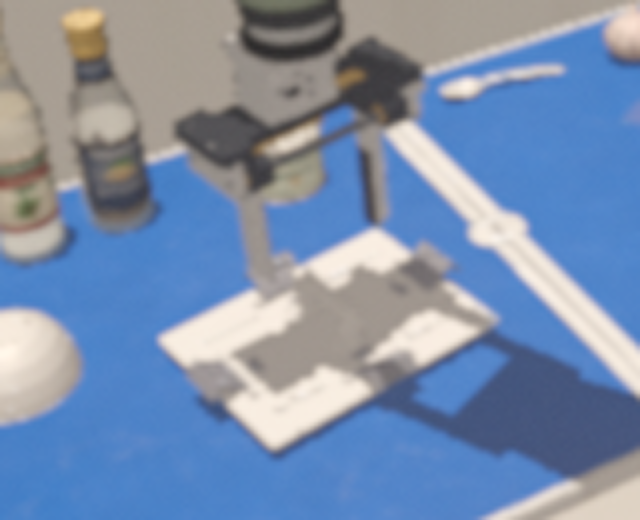

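Call:
servo_tool:
  rows: "0 0 20 0; 0 0 40 0; 0 0 60 0; 0 0 70 0; 0 0 75 0"

```text
time_s: 2.65
ee_pos: [0.5115, 0.3317, 0.127]
tool_rot: [[0.984, 0.179, -0.002], [0.179, -0.984, -0.001], [-0.002, 0.001, -1.0]]
force: [-0.1, -0.3, 0.8]
finger_gap: 0.0942
grasp_force: 0.0
```

Call:
servo_tool:
  rows: "0 0 0 0; 0 0 0 0; 0 0 0 0"

```text
time_s: 2.9
ee_pos: [0.5132, 0.3331, 0.1295]
tool_rot: [[0.984, 0.18, 0.003], [0.18, -0.984, 0.001], [0.003, -0.001, -1.0]]
force: [0.0, -0.1, 0.5]
finger_gap: 0.0941
grasp_force: 0.0
```

```bash
python3 go.py .5125 .335 .126 10.05
```

```text
t 2.9 p [0.5132 0.3331 0.1295] yaw 10.35 tilt [0.0028 0.0012] F [ 0.   -0.13  0.48] gap 0.0941 J [ 25.  27.  91.  -0.  62. 105.]
rem [-0.4 -2.   3.5] turn 0.3
```

Call:
servo_tool:
  rows: "0 -2 3 0.3; 0 -2 3 0.3; 0 -2 3 0.3; 0 -2 3 0.3"

```text
time_s: 3.23
ee_pos: [0.5119, 0.335, 0.1249]
tool_rot: [[0.985, 0.175, 0.0], [0.175, -0.985, 0.0], [0.0, -0.0, -1.0]]
force: [-0.7, -0.7, -0.0]
finger_gap: 0.0939
grasp_force: 0.0
```

Call:
servo_tool:
  rows: "0 0 0 0; 0 0 0 0; 0 0 0 0; 0 0 0 0; 0 0 0 0"
  jaw: 0
  newtons: 35

```text
time_s: 3.65
ee_pos: [0.5118, 0.3348, 0.1246]
tool_rot: [[0.985, 0.175, -0.0], [0.175, -0.985, -0.0], [-0.0, 0.0, -1.0]]
force: [-0.0, 0.6, 0.2]
finger_gap: 0.0642
grasp_force: 0.0
```

Call:
servo_tool:
  rows: "0 0 0 0; 0 0 0 0; 0 0 0 0; 0 0 0 0; 0 0 0 0"

```text
time_s: 4.07
ee_pos: [0.5118, 0.3349, 0.1247]
tool_rot: [[0.985, 0.175, 0.0], [0.175, -0.985, -0.0], [0.0, 0.0, -1.0]]
force: [0.6, -0.2, -0.1]
finger_gap: 0.0307
grasp_force: 0.0
```

```bash
python3 go.py .5125 .335 .126 10.05
```

```text
t 4.07 p [0.5118 0.3349 0.1247] yaw 10.06 tilt [ 0. -0.] F [ 0.63 -0.18 -0.08] gap 0.0307 J [ 25.  27.  91.  -0.  62. 105.]
rem [ 0.7 -0.  -1.3] turn 0.01
```

Call:
servo_tool:
  rows: "0 0 0 0; 0 0 0 0; 0 0 0 0; 0 0 0 0; 0 0 0 0"

```text
time_s: 4.48
ee_pos: [0.5118, 0.3349, 0.1247]
tool_rot: [[0.985, 0.175, 0.0], [0.175, -0.985, 0.0], [0.0, -0.0, -1.0]]
force: [0.4, -0.2, 0.2]
finger_gap: 0.0137
grasp_force: 35.0
```

Call:
servo_tool:
  rows: "0 0 0 0; 0 0 0 0"

```text
time_s: 4.65
ee_pos: [0.5118, 0.3349, 0.1247]
tool_rot: [[0.985, 0.175, -0.0], [0.175, -0.985, 0.0], [-0.0, -0.0, -1.0]]
force: [1.0, 0.0, -0.1]
finger_gap: 0.0136
grasp_force: 35.0
```

```bash
python3 go.py .5125 .335 .126 10.05
```

```text
t 4.65 p [0.5118 0.3349 0.1247] yaw 10.06 tilt [-0.  0.] F [ 0.98  0.   -0.13] gap 0.0136 J [ 25.  27.  91.   0.  62. 105.]
rem [ 0.7  0.  -1.3] turn 0.01
```

Call:
servo_tool:
  rows: "0 0 -10 0; 0 0 -35 0; 0 0 -70 0; 0 0 -110 0; 0 0 -135 0"

```text
time_s: 5.07
ee_pos: [0.5124, 0.3351, 0.2634]
tool_rot: [[0.985, 0.175, 0.003], [0.175, -0.985, 0.001], [0.003, -0.001, -1.0]]
force: [0.7, 0.8, -2.1]
finger_gap: 0.0132
grasp_force: 35.0
```

Call:
servo_tool:
  rows: "-2.5 15 0 0; -6.7 40 0 0; -12.5 75 0 0; -18.4 110 0 0; -24.2 145 0 0"

```text
time_s: 5.48
ee_pos: [0.5113, 0.1855, 0.2571]
tool_rot: [[0.984, 0.176, -0.005], [0.176, -0.984, -0.002], [-0.005, 0.001, -1.0]]
force: [0.3, -0.6, -4.1]
finger_gap: 0.0138
grasp_force: 35.0
```

Call:
servo_tool:
  rows: "-5.8 35 0 0; -11.7 70 0 0; -17.5 105 0 0; -23.4 140 0 0; -29.2 175 0 0"

```text
time_s: 5.9
ee_pos: [0.5128, 0.0082, 0.2573]
tool_rot: [[0.985, 0.174, -0.005], [0.174, -0.985, 0.0], [-0.005, -0.001, -1.0]]
force: [0.7, 0.2, -3.5]
finger_gap: 0.0134
grasp_force: 35.0
```

Call:
servo_tool:
  rows: "-5.8 35 0 1; -11.7 70 0 2; -16.7 100 0 3.5; -20.9 125 0 5; -23.4 140 0 5.4"

```text
time_s: 6.32
ee_pos: [0.5143, -0.1346, 0.2573]
tool_rot: [[0.997, 0.077, -0.004], [0.077, -0.997, 0.0], [-0.004, -0.0, -1.0]]
force: [-0.4, -0.8, -4.2]
finger_gap: 0.0134
grasp_force: 35.0
```

Call:
servo_tool:
  rows: "0 0 0 0; 0 0 0 0; 0 0 0 0; 0 0 0 0"

```text
time_s: 6.65
ee_pos: [0.5157, -0.1305, 0.2587]
tool_rot: [[0.997, 0.082, -0.002], [0.082, -0.997, 0.001], [-0.002, -0.001, -1.0]]
force: [0.6, -0.4, -3.5]
finger_gap: 0.0139
grasp_force: 35.0
```

```bash
python3 go.py .5168 -.1515 .240 4.6; python3 - <<'E'
from bench import r
from h import *
c=r.capture('top');np.savez('pics/top1.npz',**c)
cv2.imwrite('pics/top1.png',cv2.resize(c['img'][150:290,240:420,::-1],None,fx=4,fy=4,interpolation=cv2.INTER_CUBIC))
E
```

```text
t 6.65 p [ 0.5157 -0.1305  0.2587] yaw 4.72 tilt [-0.002   0.0011] F [ 0.55 -0.4  -3.51] gap 0.0139 J [-24.   9.  97.   0.  74.  62.]
rem [-0.6 21.1 18.7] turn 0.12
```

View pics/top1.png

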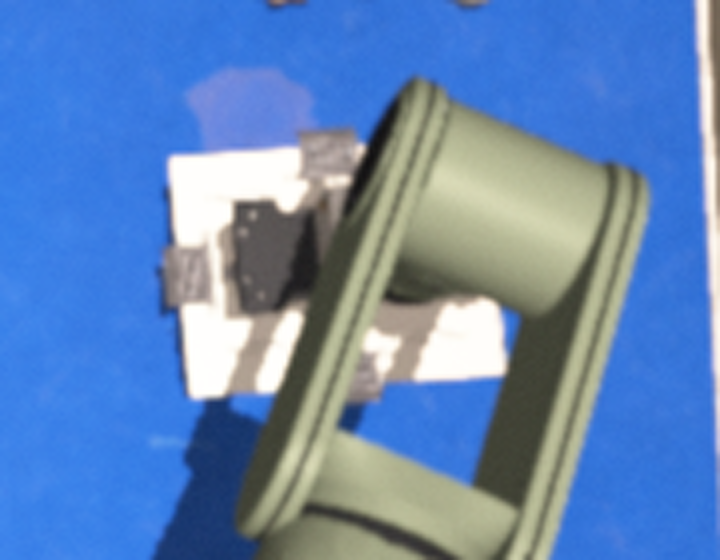

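```bash
python3 - <<'E'
from h import *
c=dict(np.load('pics/top1.npz'))
Q=[(168,157),(190,398),(507,377)]
P=np.array([unproj(c,(np.array(q)+.5)/4-.5+np.array([240,150]),.150) for q in Q])
print(P.round(4),np.linalg.norm(P[0]-P[1]),np.linalg.norm(P[1]-P[2]),'ctr',(P[0]+P[2])/2)
d=P[0]-P[1];e=P[1]-P[2];print(np.degrees(np.arctan2(d[1],d[0])),np.degrees(np.arctan2(e[1],e[0]))-90)
# same corners tried on the initial image: bias check vs. TCP centre in hand
a=np.radians(4.72);m=np.array([.5157,-.1305]);R=np.array([[np.cos(a),-np.sin(a)],[np.sin(a),np.cos(a)]])
K=[np.r_[m+R@np.array(s),.150] for s in((.082,.107),(-.082,.107),(-.082,-.107))]
print((proj(c,K)-np.array([240,150])+.5)*4-.5)
E
```

```text
[[ 0.5894 -0.016   0.15  ]
 [ 0.4251 -0.0306  0.15  ]
 [ 0.4412 -0.2459  0.15  ]] 0.1649599974992347 0.21594933704992622 ctr [ 0.51534399 -0.13094562  0.15      ]
5.090084502825625 4.2808055892612344
[[169.68278577 158.1976241 ]
 [190.02992196 397.93455716]
 [503.91387635 374.68907502]]
```

Call:
servo_tool:
  rows: "0 5 6 0; -0.5 12 14 0; -0.5 17 24 0; -0.5 20.5 34 0.1; -0.5 20.5 40 0.1"

```text
time_s: 7.12
ee_pos: [0.5169, -0.1524, 0.2174]
tool_rot: [[0.997, 0.079, -0.003], [0.079, -0.997, 0.001], [-0.003, -0.001, -1.0]]
force: [-0.6, -0.4, -4.1]
finger_gap: 0.0136
grasp_force: 35.0
```

Call:
servo_tool:
  rows: "0 0 0 0; 0 0 0 0; 0 0 0 0; 0 0 0 0; 0 0 0 0"

```text
time_s: 7.53
ee_pos: [0.5181, -0.152, 0.2204]
tool_rot: [[0.997, 0.08, 0.001], [0.08, -0.997, -0.001], [0.001, 0.001, -1.0]]
force: [-0.4, 0.1, -2.9]
finger_gap: 0.0138
grasp_force: 35.0
```

```bash
python3 go.py .5168 -.1513 .1997 4.6
```

```text
t 7.53 p [ 0.5181 -0.152   0.2204] yaw 4.57 tilt [ 0.0013 -0.0005] F [-0.41  0.06 -2.91] gap 0.0138 J [-26.  12.  98.   0.  70.  60.]
rem [-1.3 -0.8 20.7] turn -0.03
```

Lower slowly with fine correction, watching force.

Call:
servo_tool:
  rows: "-1 -0.8 3 0; -1 -0.8 6 0; -1 -0.8 9 0; -1 -0.8 11 0; -1 -0.8 13 0"

```text
time_s: 7.95
ee_pos: [0.5165, -0.1512, 0.2062]
tool_rot: [[0.997, 0.08, -0.001], [0.08, -0.997, 0.0], [-0.001, -0.0, -1.0]]
force: [0.2, -0.1, -3.1]
finger_gap: 0.0137
grasp_force: 35.0
```

Call:
servo_tool:
  rows: "0 0 1 0; 0 0 2 0; 0 0 3 0; 0 0 4 0; 0 0 4 0"

```text
time_s: 8.37
ee_pos: [0.5166, -0.1512, 0.2025]
tool_rot: [[0.997, 0.08, -0.0], [0.08, -0.997, 0.0], [-0.0, -0.0, -1.0]]
force: [0.4, 0.4, -4.2]
finger_gap: 0.0138
grasp_force: 35.0
```

```bash
python3 go.py .5168 -.1513 .1997 4.6
```

```text
t 8.37 p [ 0.5166 -0.1512  0.2025] yaw 4.56 tilt [-0.0003  0.0001] F [ 0.44  0.42 -4.17] gap 0.0138 J [-26.  13.  99.  -0.  68.  60.]
rem [0.2 0.1 2.8] turn -0.04
```

Call:
servo_tool:
  rows: "0 0 1 0; 0 0 2 0; 0 0 2.5 0; 0 0 3 0; 0 0 3 0"

```text
time_s: 8.78
ee_pos: [0.5166, -0.1512, 0.1995]
tool_rot: [[0.997, 0.08, -0.0], [0.08, -0.997, 0.0], [-0.0, -0.0, -1.0]]
force: [0.4, 0.0, -3.7]
finger_gap: 0.0139
grasp_force: 35.0
```

```bash
python3 go.py .5168 -.1513 .1997 4.6
```

```text
t 8.78 p [ 0.5166 -0.1512  0.1995] yaw 4.56 tilt [-0.0002  0.0001] F [ 0.43  0.04 -3.74] gap 0.0139 J [-26.  14.  99.  -0.  67.  60.]
rem [ 0.2  0.1 -0.2] turn -0.04
```

Call:
servo_tool:
  rows: "0 0 0.7 0; 0 0 1.4 0; 0 0 1.4 0; 0 0 1.4 0"

```text
time_s: 9.12
ee_pos: [0.5168, -0.1513, 0.1989]
tool_rot: [[0.997, 0.08, 0.0], [0.08, -0.997, -0.0], [0.0, 0.0, -1.0]]
force: [-1.6, 1.1, 1.1]
finger_gap: 0.0136
grasp_force: 35.0
```

```bash
python3 go.py .5168 -.1513 .1997 4.6
```

```text
t 9.12 p [ 0.5168 -0.1513  0.1989] yaw 4.56 tilt [ 0.0003 -0.0002] F [-1.65  1.09  1.11] gap 0.0136 J [-26.  14.  99.  -0.  67.  60.]
rem [ 0.   0.  -0.8] turn -0.04
```

Call:
servo_tool:
  rows: "0 0 0 0; 0 0 0 0; 0 0 0 0; 0 0 0 0; 0 0 0 0"
  jaw: 0.5

```text
time_s: 9.53
ee_pos: [0.5168, -0.1513, 0.1984]
tool_rot: [[0.997, 0.079, 0.0], [0.079, -0.997, -0.0], [0.0, 0.0, -1.0]]
force: [0.7, -0.3, -0.5]
finger_gap: 0.0432
grasp_force: 0.0
```

Call:
servo_tool:
  rows: "0 0 0 0; 0 0 -8 0; 0 0 -25 0; 0 0 -45 0; 0 0 -60 0"

```text
time_s: 9.95
ee_pos: [0.517, -0.1514, 0.2601]
tool_rot: [[0.997, 0.08, 0.001], [0.08, -0.997, -0.001], [0.001, 0.001, -1.0]]
force: [0.4, -0.1, 1.0]
finger_gap: 0.0472
grasp_force: 0.0
```

Call:
servo_tool:
  rows: "15 0 0 0; 35 0 0 0; 55 0 0 0; 70 0 0 0; 79 0 0 0"
  jaw: 0

```text
time_s: 10.37
ee_pos: [0.5969, -0.1449, 0.259]
tool_rot: [[0.997, 0.08, 0.002], [0.08, -0.997, -0.0], [0.001, 0.001, -1.0]]
force: [-0.3, 0.6, -0.8]
finger_gap: 0.0172
grasp_force: 0.0
```

Call:
servo_tool:
  rows: "0 0 0 0; 0 0 0 0; 0 0 0 0; 0 0 0 0; 0 0 0 0"

```text
time_s: 10.78
ee_pos: [0.5948, -0.145, 0.2584]
tool_rot: [[0.997, 0.079, -0.0], [0.079, -0.997, 0.0], [-0.0, -0.0, -1.0]]
force: [-0.3, -0.1, 0.5]
finger_gap: 0.0004
grasp_force: 0.0
```

```bash
python3 go.py .5966 -.1449 .1925 4.6; python3 - <<'E'
from bench import r
from h import *
a=[]
for n in('scene','top'):
    c=r.capture(n);u,v=proj(c,[[.52,-.15,.1]])[0].astype(int);a.append(c['img'][v-65:v+65,u-65:u+65]);print(u,v)
cv2.imwrite('pics/s2.png',cv2.resize(np.hstack(a)[:,:,::-1],None,fx=3,fy=3,interpolation=cv2.INTER_CUBIC))
E
```

```text
t 10.78 p [ 0.5948 -0.145   0.2584] yaw 4.54 tilt [-0.0003  0.0001] F [-0.3  -0.09  0.52] gap 0.0004 J [-22.  18.  85.  -0.  76.  64.]
rem [ 1.9  0.  65.9] turn -0.06
322 174
326 215
```

View pics/s2.png

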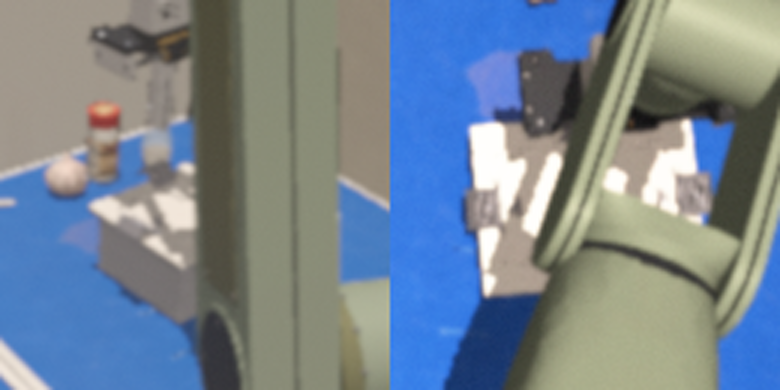

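Call:
servo_tool:
  rows: "1 0 12 0; 1.5 0 26 0; 1.5 0 38 0; 1.5 0 46 0; 1.5 0 50 0"

```text
time_s: 11.3
ee_pos: [0.5963, -0.1445, 0.2062]
tool_rot: [[0.997, 0.079, -0.002], [0.079, -0.997, 0.001], [-0.002, -0.001, -1.0]]
force: [0.0, 0.2, 2.7]
finger_gap: 0.0007
grasp_force: 1.2
```

Call:
servo_tool:
  rows: "0 0 3 0; 0 0 6 0; 0 0 9 0; 0 0 12 0; 0 0 14 0"

```text
time_s: 11.72
ee_pos: [0.5966, -0.1449, 0.1939]
tool_rot: [[0.997, 0.08, -0.001], [0.08, -0.997, -0.0], [-0.001, 0.0, -1.0]]
force: [-0.6, -0.9, 0.7]
finger_gap: 0.0005
grasp_force: 0.0
```

Call:
servo_tool:
  rows: "0 0 0.5 0; 0 0 1 0; 0 0 1 0"

```text
time_s: 11.97
ee_pos: [0.5968, -0.1449, 0.1931]
tool_rot: [[0.997, 0.08, -0.0], [0.08, -0.997, 0.0], [-0.0, -0.0, -1.0]]
force: [-0.4, -0.3, 0.4]
finger_gap: 0.0004
grasp_force: 0.0
```

```bash
python3 go.py .5966 -.1449 .1925 4.6
```

```text
t 11.97 p [ 0.5968 -0.1449  0.1931] yaw 4.56 tilt [-0.0003  0.    ] F [-0.45 -0.3   0.41] gap 0.0004 J [-22.  23.  88.  -0.  69.  64.]
rem [-0.2  0.   0.6] turn -0.04
```

Call:
servo_tool:
  rows: "0 0 -12 0; 0 0 -28 0; -8 -10 -30 0; -28 -37 -30 0; -52 -68 -30 0"

```text
time_s: 12.38
ee_pos: [0.5409, -0.0821, 0.2254]
tool_rot: [[0.997, 0.077, 0.004], [0.077, -0.997, -0.001], [0.004, 0.002, -1.0]]
force: [-0.3, 0.6, 0.2]
finger_gap: -0.0
grasp_force: 0.0
```

Call:
servo_tool:
  rows: "-18 -24 0 0; -28 -37 0 0; -28 -37 0 0; -28 -37 0 0; -28 -37 0 0"

```text
time_s: 12.8
ee_pos: [0.5099, -0.0472, 0.2245]
tool_rot: [[0.997, 0.079, 0.003], [0.079, -0.997, -0.001], [0.003, 0.001, -1.0]]
force: [-0.5, -0.1, 0.2]
finger_gap: 0.0005
grasp_force: 0.0
```

```bash
python3 go.py .5084 -.0466 .1925 4.6
```

```text
t 12.8 p [ 0.5099 -0.0472  0.2245] yaw 4.56 tilt [ 0.0026 -0.0011] F [-0.54 -0.08  0.24] gap 0.0005 J [-15.   9. 102.  -0.  69.  70.]
rem [-1.6 -0.7 32. ] turn -0.04
```

Call:
servo_tool:
  rows: "-1 -0.5 4 0; -1 -0.5 8 0; -1 -0.5 12 0; -1 -0.5 16 0; -1 -0.5 19 0"

```text
time_s: 13.22
ee_pos: [0.5078, -0.0464, 0.2035]
tool_rot: [[0.997, 0.079, -0.001], [0.079, -0.997, 0.0], [-0.001, -0.0, -1.0]]
force: [0.8, 0.2, 2.1]
finger_gap: 0.0004
grasp_force: 0.7
```

Call:
servo_tool:
  rows: "0 0 3 0; 0 0 6 0; 0 0 9 0; 0 0 11 0; 0 0 11 0"

```text
time_s: 13.63
ee_pos: [0.5076, -0.0461, 0.1928]
tool_rot: [[0.997, 0.08, -0.001], [0.08, -0.997, 0.0], [-0.001, -0.0, -1.0]]
force: [0.6, 0.6, 0.0]
finger_gap: 0.0008
grasp_force: 0.0
```

```bash
python3 go.py .5084 -.0466 .1925 4.6
```

```text
t 13.63 p [ 0.5076 -0.0461  0.1928] yaw 4.56 tilt [-0.0006  0.0001] F [0.64 0.63 0.05] gap 0.0008 J [-15.  11. 103.  -0.  66.  71.]
rem [0.8 0.6 0.3] turn -0.04
```

Call:
servo_tool:
  rows: "0 0 -12 0; 0 0 -28 0; -8 10 -30 0; -28 37 -30 0; -52 68 -30 0"

```text
time_s: 14.05
ee_pos: [0.4613, -0.1184, 0.2236]
tool_rot: [[0.997, 0.084, 0.002], [0.084, -0.997, -0.001], [0.001, 0.001, -1.0]]
force: [-0.5, 0.4, -0.3]
finger_gap: 0.0001
grasp_force: 0.0
```

Call:
servo_tool:
  rows: "-18 24 0 0; -27.5 37.5 0 0; -27.5 37.5 0 0; -27.5 37.5 0 0; -27.5 37.5 0 0"

```text
time_s: 14.47
ee_pos: [0.4368, -0.1575, 0.2231]
tool_rot: [[0.997, 0.079, 0.0], [0.079, -0.997, 0.0], [0.0, -0.0, -1.0]]
force: [0.4, -0.7, -0.2]
finger_gap: 0.0007
grasp_force: 0.0
```

```bash
python3 go.py .4371 -.1577 .1925 4.6
```

```text
t 14.47 p [ 0.4368 -0.1575  0.2231] yaw 4.54 tilt [0.0001 0.0004] F [ 0.35 -0.75 -0.22] gap 0.0007 J [-31.   3. 108.   0.  69.  55.]
rem [ 0.3  0.3 30.6] turn -0.06
```

Call:
servo_tool:
  rows: "0 0 4 0; 0 0 8 0; 0 0 12 0; 0 0 16 0; 0 0 19 0"

```text
time_s: 14.88
ee_pos: [0.4364, -0.1571, 0.2035]
tool_rot: [[0.997, 0.081, -0.002], [0.081, -0.997, 0.001], [-0.002, -0.001, -1.0]]
force: [-1.7, -0.1, 1.8]
finger_gap: 0.0006
grasp_force: 0.9
```

Call:
servo_tool:
  rows: "0 0 3 0; 0 0 6 0; 0 0 9 0; 0 0 11 0; 0 0 11 0"

```text
time_s: 15.3
ee_pos: [0.4368, -0.1575, 0.1927]
tool_rot: [[0.997, 0.079, -0.0], [0.079, -0.997, 0.0], [-0.0, -0.0, -1.0]]
force: [0.5, -0.3, 0.0]
finger_gap: 0.0006
grasp_force: 0.0
```

Call:
servo_tool:
  rows: "0 0 -12 0; 0 0 -28 0; 8 10 -30 0; 28 37 -30 0; 52 68 -30 0"

```text
time_s: 15.72
ee_pos: [0.4943, -0.2209, 0.2239]
tool_rot: [[0.997, 0.081, 0.0], [0.081, -0.997, 0.0], [0.0, 0.0, -1.0]]
force: [0.8, -0.2, 0.2]
finger_gap: 0.0006
grasp_force: 0.0
```

Call:
servo_tool:
  rows: "18 24 0 0; 28 37 0 0; 28 37 0 0; 28 37 0 0; 28 37 0 0"

```text
time_s: 16.13
ee_pos: [0.5242, -0.2551, 0.2228]
tool_rot: [[0.997, 0.08, -0.001], [0.08, -0.997, 0.001], [-0.001, -0.001, -1.0]]
force: [0.4, 0.3, 0.3]
finger_gap: 0.0004
grasp_force: 0.0
```

```bash
python3 go.py .5252 -.2560 .1925 4.6
```

```text
t 16.13 p [ 0.5242 -0.2551  0.2228] yaw 4.57 tilt [-0.0014  0.0013] F [0.43 0.27 0.34] gap 0.0004 J [-34.  17.  92.   0.  71.  51.]
rem [ 0.9  1.1 30.3] turn -0.03
```

Call:
servo_tool:
  rows: "0.5 0.7 4 0; 0.5 0.7 8 0; 0.5 0.7 12 0; 0.5 0.7 16 0; 0.5 0.7 19 0"

```text
time_s: 16.55
ee_pos: [0.5253, -0.2562, 0.2039]
tool_rot: [[0.997, 0.08, -0.0], [0.08, -0.997, 0.0], [-0.0, -0.0, -1.0]]
force: [0.2, -0.2, 2.2]
finger_gap: 0.0004
grasp_force: 0.7
```

Call:
servo_tool:
  rows: "0 0 3 0; 0 0 6 0; 0 0 9 0; 0 0 11 0; 0 0 11 0"

```text
time_s: 16.97
ee_pos: [0.5254, -0.2565, 0.1928]
tool_rot: [[0.997, 0.079, -0.001], [0.079, -0.997, 0.0], [-0.0, -0.001, -1.0]]
force: [0.3, -0.2, -0.1]
finger_gap: 0.0005
grasp_force: 0.0
```

Call:
servo_tool:
  rows: "0 0 -15 0; 0 0 -40 0; 0 0 -70 0; 0 0 -100 0; 0 0 -120 0"

```text
time_s: 17.38
ee_pos: [0.5262, -0.257, 0.3164]
tool_rot: [[0.997, 0.08, 0.003], [0.08, -0.997, -0.002], [0.003, 0.002, -1.0]]
force: [0.7, -0.7, 0.3]
finger_gap: 0.0003
grasp_force: 0.0
```

Call:
servo_tool:
  rows: "0 -20 0 0; 0 -50 0 0; 0 -85 0 0; 0 -120 0 0; 0 -160 0 0"

```text
time_s: 17.8
ee_pos: [0.5125, -0.0963, 0.3133]
tool_rot: [[0.997, 0.078, 0.0], [0.078, -0.997, -0.0], [0.0, 0.0, -1.0]]
force: [0.2, -0.1, 0.2]
finger_gap: 0.0003
grasp_force: 0.0
```

Call:
servo_tool:
  rows: "0 -40 0 0; 0 -80 0 0; 0 -120 0 0; 0 -160 0 0; 0 -200 0 0"

```text
time_s: 18.22
ee_pos: [0.4963, 0.1041, 0.3135]
tool_rot: [[0.997, 0.079, 0.001], [0.079, -0.997, 0.0], [0.001, -0.0, -1.0]]
force: [0.7, 0.4, -0.1]
finger_gap: 0.0002
grasp_force: 0.0
```

Call:
servo_tool:
  rows: "0 -40 0 0; 0 -80 0 0; 0 -115 0 0; 0 -130 0 0; 0 -130 0 0"

```text
time_s: 18.63
ee_pos: [0.4857, 0.2351, 0.3132]
tool_rot: [[0.996, 0.084, -0.0], [0.084, -0.996, 0.001], [-0.0, -0.001, -1.0]]
force: [0.3, -0.3, -0.4]
finger_gap: 0.0002
grasp_force: 0.0
```

```bash
python3 - <<'E'
from bench import r
from h import *
a=[]
for n in('scene','top'):
    c=r.capture(n);np.savez(f'pics/{n}3.npz',**c);u,v=proj(c,[[.52,-.15,.1]])[0].astype(int);a.append(c['img'][v-65:v+65,u-65:u+65]);print(u,v)
    print(n,'plate',fit(c,.091,.516,-.152,4.5)[:3])
cv2.imwrite('pics/s3.png',cv2.resize(np.hstack(a)[:,:,::-1],None,fx=3,fy=3,interpolation=cv2.INTER_CUBIC))
E
```

```text
322 174
scene plate (np.float64(0.5210936770285618), np.float64(-0.1564782623722953), np.float64(4.673932285522338))
326 215
top plate (np.float64(0.5169995304161566), np.float64(-0.15035552229944793), np.float64(4.706037033857077))
```

View pics/s3.png

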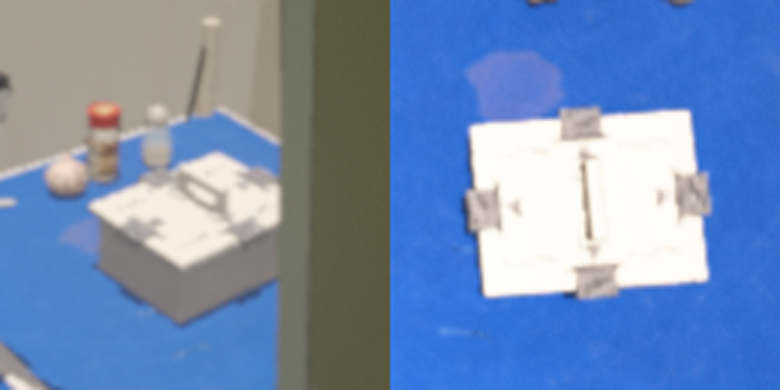

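The picture shows the lid flush on the box rim. In the scene view all four tabs lie flat, and the plate fit is within 2 mm of the original box pose.

```bash
python3 -c "
from bench import r
print(r.finish_job())"
```

```text
the job is handed in; nothing more can be done
None
```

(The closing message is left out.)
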